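# Line up the press anvil and find the nut driver for its clamp nut

### The arm

A 7-joint arm with a two-finger parallel gripper is mounted at the origin on the work surface. World frame = base frame: x ahead of the robot, y to its left, z up, the work surface at z = 0. Lengths are in m, angles in rad, forces in N, time in s.
With the tool pointing down it reaches from about 0.35 to 0.775 m from the base axis. Payload 3.1 kg.
Tool frame: the origin (TCP) lies at the centre of the arm's flange, where the gripper is bolted on; the fingertips stand 173 mm ahead of it and the grasp point (between the pads) lies 155 mm ahead of it (arm.tcp_to_tips is the distance from the TCP to the fingertips, in m); z points along the fingers, y is the line along which they close (so a half turn about z gives the same grasp; the last joint's range is limited). The gripper opens to 85 mm and grips with 20 to 120 N. Pads are 22 mm wide; open, the fingers measure 114 mm over their backs; the gripper's body (76 mm by 85 mm) begins 54 mm behind the grasp point. The pads swing forward as they close: fully open they stand 13 mm farther back than shut.
Start: joints at [-1.318, 0.311, 0.014, 1.512, -0.004, 1.319, -0.027], TCP at [0.16, 0.526, 0.405] pointing down, gripper open.
Joint ranges: [-2.7, 2.7], [-0.3, 1.91], [-1.27, 1.3], [0.12, 2.57], [-1.44, 4.58], [0.2, 2.03], [-3.05, 3.05]. Speed limits (rad/s): [2.79, 2.79, 3.14, 3.14, 3.14, 3.14, 3.14].

### API

Orientations are given as a unit quaternion [w, x, y, z].
In Python, from station import read_state, optics, workorder, finder, arm gives the robot as it stands.
- The arm moves only by the shell command python3 -m handwheel 'ROWS' [OPENING] [FORCE]. ROWS is JSON, a list of rows, each an object of numbers: "x", "y", "z": the shift along the world's x, y, z in mm; "roll": the turn about the world's z in rad. A call has 1 to 20 rows; each row shifts and turns the commanded pose from where the row before left it; what a row does not reach is not made up. A row lasts 1/8 s, in which the tool goes at most 62.5 mm and 10.7 degrees, less where a joint would pass 70% of its speed; a pose out of reach is approached as far as the arm can. A call is refused whole if a number of a shift passes 62.5 or a number of a turn 0.188, either way. A call with a gripper value outside its range is refused whole. OPENING is the opening, from 0 (shut) to 1 (fully open), set as the call begins (- or left out, the last holds). The fingers move at their own pace and stop on an object; FORCE is the grip in N (left out, the last holds). Time passes only in rows, so rows that do not move let the fingers close. It gives the time, the measured TCP pose, the force, the opening and the grip force at its end, in the units of the state.
- read_state(): the state, without advancing time (a new reading comes with each control period).
- optics.capture(name): name is "scene" or "side" or "wrist"; returns the picture (384x512x3 uint8, red, green, blue); there is no depth.
- optics.calibration(name): a dict with "vertical_fov" (degrees; the focal length in pixels is half the picture's height over the tangent of half this angle, whatever the lens; pixels are square), "cx", "cy" (the principal point, pixels), "D" ([k1, k2, p1, p2, k3] as OpenCV has them; the pictures are not rectified), "cam_to_world" (4x4, takes a point from camera to world coordinates). Camera axes: x right, y up, looking along -z (the intrinsics and any distortion apply to the point x, -y, -z); pixel columns grow to the right and rows downward; lengths in m; the calibration is good to about 2 mm. A picture is of the moment at which its call begins: read the wrist's pose just before it. calibration takes no time and is no camera call; for the wrist camera it gives the pose at the moment of the call.
- workorder.hand_in(): hands the job in; it is judged then, once.
Trained networks look in the newest picture that a camera, given by its name, has taken for a name from the list of things; names that differ only in an ending like _2 or _b are one class to them, and where a whole thing is asked for, a point or a joint stands for the part that bears it (a point fixed in the world has none). Each returns a list of dicts, best first, with "p" (0 to 1); they miss things now and then, are a little off and sometimes report something else, mostly with a low value. They report only what shows in the picture. A call takes as long as a camera call. They do not tell look-alikes from the thing itself.
- finder.recognise(camera, target): "point" ([row, column] in pixels, amid what is visible of it).
- finder.spot_point(camera, target): "point" ([row, column] in pixels: a listed point, or the origin of a listed thing).
The state is a dict: "time_s": time; "joints": joint angles; "joint_velocities": joint speeds; "tau": joint torques, N m; "ee_pos": TCP position; "tcp_rot": TCP orientation; "force": force on the tool from outside, world axes, zero at the start; "torque": the same for the moment, N m; "opening": opening from 0.0 (shut) to 1.0 (fully open); "gripper_force": force on a finger pad.
Only numpy, scipy, OpenCV 4.12 (cv2) and the standard library are available. Lean on these libraries where they do the work, as an engineer would, in place of code of your own. Each camera call takes 0.05 s, during which the arm holds its last target. There are 200 camera calls.

### The job

The anvil slide of the leather setting press is drawn out: push it in by its black knob until its red-and-white mark sits right under the punch tip, and leave it there. Then try the nut drivers from the wooden rack on the clamp nut in the slide's slot until you find the one that fits, standing each one that does not fit back upright in a hole of the rack; finish while still holding the fitting driver upright and fully home on the nut, ready to tighten, with the glue bottle, the jar and the rivet tin left where they are.

Things in the scene. Friction and masses are not known exactly. Their poses are not given: they have to be found in the camera images.
- press: Green bench setting press, bolted down. Origin: on the bench under the bed; y runs along the bed (130 mm wide in x, y -160 to +130 mm), z up. Rails and slide are flush, tops 42 mm above the bench. Column and head, 50 mm wide, 195 mm high, stand at y below -35 mm, their hand lever to 295 mm; the rest is open from above. Its three odd nuts: 8, 13 and 19 mm.
- slide (a joint): Steel anvil slide, 50 mm wide, in the bed's channel; value in m, grows as it is drawn out along the press's +y, range -0.012 to 0.06; 0 when the mark is under the punch, with no stop or detent there. It moves stiffly (about 3 N) and stays where it is left.
- mark (a point): Centre of the red disc (16 mm) with a white dot (6 mm) painted on top of the slide; moves with the slide.
- punch_tip (a point): Point of the fixed punch, 14 mm above the slide's top.
- slide_knob (a point): Black upright knob on the slide's outer end, 18 mm diameter, its top 78 mm above the bench; this point is on its axis, 66 mm above the bench. 185 mm from the mark along the press's +y, moves with the slide. Fingers can close on it across the slide (along the press's x).
- clamp_seat (a point): Foot of the clamp nut, on its axis, fixed, 46 mm above the bench; axes as the press. Brass nut (8, 13 or 19 mm, not told), 8 mm high, two flats facing the press's +x and -x, sunk in a counterbore 8 mm deep in a 38 mm boss. Too small a driver stops on the nut, too big on the boss's rim, 7 to 8 mm above this point; the fitting one's mouth comes down to it, 0.7 mm play all round.
- rack: Plywood stand, 186 mm (x) by 66 mm (y), top board 62 mm above the bench and 14 mm thick, fixed. Origin: centre of its foot on the bench. Three 32 mm holes through the board at x = -60, 0, +60 mm, y = 0; a driver hangs in a hole by its guard flange, mouth 12 mm above the bench.
- driver_red: Nut driver, red handle, about 130 g, for a 8 mm nut: socket 9.5 mm across flats inside, 14 mm outside, 16 mm deep. Origin: centre of the mouth (lowest end), z up. Black ferrule 28 mm dia. at z 33-50, guard flange 40 mm dia. at 50-54, hex handle 28 mm across flats at 54-104. Handle flats face +y and -y, socket flats +x and -x (fits again every 60 deg). In any of the holes.
- driver_yellow: Nut driver, yellow handle, about 130 g, for a 13 mm nut: socket 14.5 mm across flats inside, 20.4 mm outside, 16 mm deep. Origin: centre of the mouth (lowest end), z up. Black ferrule 28 mm dia. at z 33-50, guard flange 40 mm dia. at 50-54, hex handle 28 mm across flats at 54-104. Handle flats face +y and -y, socket flats +x and -x (fits again every 60 deg). In any of the holes.
- driver_blue: Nut driver, blue handle, about 130 g, for a 19 mm nut: socket 20.5 mm across flats inside, 27.4 mm outside, 16 mm deep. Origin: centre of the mouth (lowest end), z up. Black ferrule 28 mm dia. at z 33-50, guard flange 40 mm dia. at 50-54, hex handle 28 mm across flats at 54-104. Handle flats face +y and -y, socket flats +x and -x (fits again every 60 deg). In any of the holes.
- glue: Yellow glue bottle with a red cap, 48 mm diameter, 130 mm high; origin at the centre of its foot. Bystander.
- jar: Amber glass jar with a white lid, 60 mm diameter, 75 mm high; origin at the centre of its foot. Bystander.
- tin: Closed blue rivet tin with an aluminium lid, 116 by 92 mm, 48 mm high; origin at the centre of its foot. Bystander.
Mind the look-alikes: they are no part of the job. There is more than one size of the driver_red; the job needs the middle-sized.

How it is judged:
By the outcome, as a careful person would: the job done as asked, in the order asked, and still so for the second after the job is handed in, while the arm keeps its last pose, push and grip.
It also fails if it takes over 72 s, if anything falls off the work surface, if the arm or the gripper's body presses on something with over 40 N, if the wrist force passes 120 N, or if a joint passes its speed limit or range.

## Working session

There is one attempt and no reset: what is moved stays moved. The work goes in short steps, Python scripts to look and compute and a shell command to move; the robot and the scene stay as the last step left them, time stands still between calls to the robot, and variables do not carry over. Pictures are saved under pics/ and viewed, at most 10 in all, crops included, and the job is handed in when it is done.

```bash
mkdir -p pics
cat > h.py <<'E'
import numpy as np, cv2, sys
from station import read_state, optics, workorder, finder, arm
def cal(n):
    c=optics.calibration(n); f=192/np.tan(np.radians(c["vertical_fov"])/2)
    return np.array([[f,0,c["cx"]],[0,f,c["cy"]],[0,0,1.]]),np.array(c["D"],float),np.array(c["cam_to_world"])
def ray(c,rc):
    K,D,T=c; u=cv2.undistortPoints(np.array([[[rc[1],rc[0]]]],float),K,D)[0,0]
    d=T[:3,:3]@np.array([u[0],-u[1],-1]); return T[:3,3],d/np.linalg.norm(d)
def atz(c,rc,z):
    o,d=ray(c,rc); return o+d*(z-o[2])/d[2]
def tri(rays):
    A=np.zeros((3,3));b=np.zeros(3)
    for o,d in rays:
        P=np.eye(3)-np.outer(d,d);A+=P;b+=P@o
    x=np.linalg.solve(A,b); return x,[float(np.linalg.norm((np.eye(3)-np.outer(d,d))@(x-o))) for o,d in rays]
def proj(c,p):
    K,D,T=c; q=np.linalg.inv(T)@np.append(p,1); q=np.array([[q[0],-q[1],-q[2]]])
    return cv2.projectPoints(q,np.zeros(3),np.zeros(3),K,D)[0][0,0][::-1]
def save(n,img): cv2.imwrite(n,cv2.cvtColor(img,cv2.COLOR_RGB2BGR))
E
python3 - <<'E'
from h import *
np.set_printoptions(precision=3,suppress=True)
a=optics.capture("scene");b=optics.capture("side");w=optics.capture("wrist")
save("pics/a.png",a);save("pics/b.png",b);save("pics/w.png",w)
for n in("scene","side","wrist"):
    c=cal(n);print(n,c[0][0,0],c[1],c[2])
for n in ("scene","side"):
    for t in ["mark","punch_tip","slide_knob","clamp_seat","rack","press","driver_red","driver_yellow","driver_blue","glue","jar","tin"]:
        print(n,t,[(np.round(r["point"],1),round(r["p"],2)) for r in finder.spot_point(n,t)[:4]])
print(read_state())
E
```

```text
scene 356.9392646720959 [-0.031  0.     0.     0.     0.   ] [[-0.602 -0.63   0.49   0.981]
 [ 0.798 -0.461  0.388  0.329]
 [-0.019  0.625  0.78   0.782]
 [ 0.     0.     0.     1.   ]]
side 379.47750161091693 [-0.112  0.     0.     0.     0.   ] [[ 0.741  0.421 -0.523  0.022]
 [-0.671  0.452 -0.588 -0.6  ]
 [-0.011  0.787  0.617  0.673]
 [ 0.     0.     0.     1.   ]]
wrist 311.46920737089073 [-0.079  0.     0.     0.     0.   ] [[ 0.29  -0.922 -0.257  0.094]
 [ 0.957  0.279  0.078  0.546]
 [-0.001 -0.269  0.963  0.373]
 [ 0.     0.     0.     1.   ]]
scene mark [(array([200.8, 231. ]), 0.83), (array([194.7, 216.4]), 0.48)]
scene punch_tip [(array([190.7, 216.7]), 0.79)]
scene slide_knob [(array([236. , 282.4]), 0.84), (array([286.8, 361.3]), 0.47), (array([264.5, 367.9]), 0.18)]
scene clamp_seat [(array([215.3, 251.3]), 0.78), (array([306.9, 302.9]), 0.16)]
scene rack [(array([267.1, 368.2]), 0.7)]
scene press [(array([215.9, 238.1]), 0.67)]
scene driver_red [(array([227. , 395.6]), 0.9), (array([288.9, 407.2]), 0.77), (array([264.6, 366.1]), 0.55), (array([190., 217.]), 0.35)]
sce
[... 763 characters left out ...]
ue [(array([160.1, 191.9]), 0.5), (array([282.1, 379.8]), 0.45)]
side glue [(array([288. , 288.6]), 0.93)]
side jar [(array([160.7, 232.1]), 0.62)]
side tin [(array([280.2, 381.1]), 0.97), (array([159.7, 229.8]), 0.38)]
{'time_s': 1.35, 'joints': array([-1.318,  0.311,  0.014,  1.511, -0.004,  1.319, -0.027]), 'joint_velocities': array([-0.001, -0.   , -0.   , -0.001, -0.001, -0.001, -0.002]), 'tau': array([ -0.   , -37.981,   0.145, -23.086,   0.012,   0.002,  -0.   ]), 'ee_pos': array([0.16 , 0.526, 0.405]), 'tcp_rot': array([0.   , 0.147, 0.989, 0.   ]), 'force': array([-0.238,  0.516, -0.366]), 'torque': array([ 0.014,  0.025, -0.052]), 'gripper_force': 0.0, 'opening': 0.999683301997684}
```

View pics/a.png

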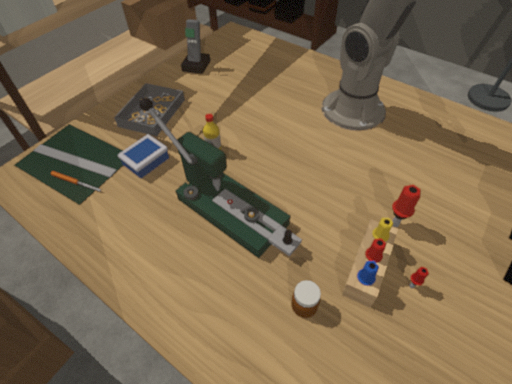

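View pics/b.png

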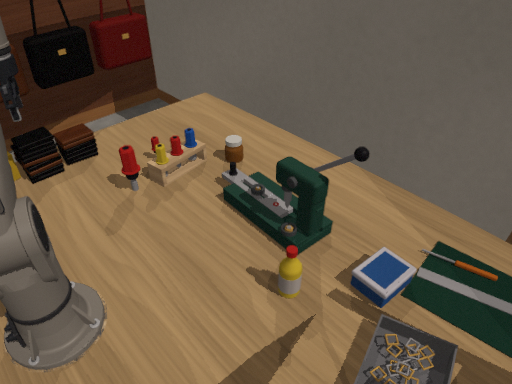

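The scene view shows the press at (215,235) and the rack at (265,370), with yellow, red and blue drivers. A big red at (205,405) and a small red at (277,419) stand outside the rack as look-alikes. The side view agrees, so next I triangulate.

Run:
```python
from h import *
np.set_printoptions(precision=4,suppress=True)
cs,cd=cal("scene"),cal("side")
P={"mark":((200.8,231),(205.2,281.6),.042),"punch":((190.7,216.7),(207.2,284.4),.056),"knob":((236,282.4),(163.9,230.4),.066),"seat":((215.3,251.3),(192.3,254),.046),
"rack":((267.1,368.2),(168.1,175.3),0),"red":((264.6,366.1),(161.9,176.4),.012),"yellow":((245.3,374.1),(176.9,165.7),.012),"blue":((285.1,360),(160.1,191.9),.012),"press":((215.9,238.1),(191.5,255.8),0),"glue":((145.7,213.6),(288,288.6),0),"tin":((159.8,143.8),(280.2,381.1),0),"jar":((304.7,305.6),(160.7,232.1),0)}
for k,(a,b,z) in P.items():
    x,r=tri([ray(cs,a),ray(cd,b)]);print(k,x,"res",np.round(r,4),"atz",atz(cs,a,z)[:2],atz(cd,b,z)[:2])
```

```text
mark [ 0.5845 -0.0719  0.0397] res [0.0094 0.0094] atz [ 0.5794 -0.0638] [ 0.5891 -0.0805]
punch [ 0.5801 -0.1047  0.0551] res [0.0044 0.0044] atz [ 0.5835 -0.1074] [ 0.576  -0.1025]
knob [0.5953 0.1185 0.0708] res [0.0103 0.0103] atz [0.601  0.1104] [0.5942 0.1335]
seat [0.5793 0.0084 0.0392] res [0.0049 0.0049] atz [0.5866 0.0081] [0.5702 0.0056]
rack [0.5127 0.3072 0.002 ] res [0.0054 0.0054] atz [0.5164 0.3038] [0.512  0.3161]
red [0.5201 0.3027 0.0233] res [0.0079 0.0079] atz [0.5205 0.2973] [0.5257 0.3278]
yellow [0.4585 0.2888 0.0059] res [0.0012 0.0012] atz [0.4614 0.2899] [0.455  0.2792]
blue [0.5728 0.3089 0.0068] res [0. 0.] atz [0.5755 0.309 ] [0.5685 0.3018]
press [ 0.592  -0.006   0.0429] res [0.019 0.019] atz [ 0.5843 -0.0391] [0.6168 0.0493]
glue [ 0.4274 -0.2613  0.0074] res [0.0004 0.0004] atz [ 0.4218 -0.2666] [ 0.4322 -0.2578]
tin [ 0.5958 -0.3907  0.0075] res [0.0018 0.0018] atz [ 0.593  -0.3995] [ 0.6005 -0.3873]
jar [ 0.6797  0.2319 -0.007 ] res [0.0008 0.0008] atz [0.683  0.2323] [0.6726 0.2241]
```

```bash
python3 -m handwheel '[{"x":40,"y":-25,"roll":-0.16},{"x":45,"y":-30,"roll":-0.16},{"x":45,"y":-35,"roll":-0.16},{"x":45,"y":-35,"roll":-0.16},{"x":45,"y":-35,"roll":-0.16},{"x":45,"y":-35,"roll":-0.16},{"x":45,"y":-35,"roll":-0.16},{"x":45,"y":-36,"roll":-0.16},{"x":0}]' 1 30
cat > look.py <<'E'
from h import *
import json
# look.py tag targets...
tag=sys.argv[1]; np.set_printoptions(precision=4,suppress=True)
s=read_state(); w=optics.capture("wrist"); c=cal("wrist"); save(f"pics/{tag}.png",w)
res={}
for t in sys.argv[2:]:
    r=finder.spot_point("wrist",t); print(t,[(np.round(q["point"],1),round(q["p"],2)) for q in r[:3]])
    res[t]=[q["point"] if not hasattr(q["point"],"tolist") else q["point"].tolist() for q in r[:3]]
np.savez(f"{tag}.npz",K=c[0],D=c[1],T=c[2],res=json.dumps(res,default=lambda o:np.asarray(o).tolist()))
print(s["time_s"],s["ee_pos"],s["tcp_rot"])
E
python3 look.py w1 rack driver_red driver_yellow driver_blue slide_knob
```

```text
rack []
driver_red []
driver_yellow []
driver_blue []
slide_knob []
1.35 [0.1598 0.5263 0.4047] [0.     0.1468 0.9892 0.    ]$[0]: bad value
```

View pics/w1.png

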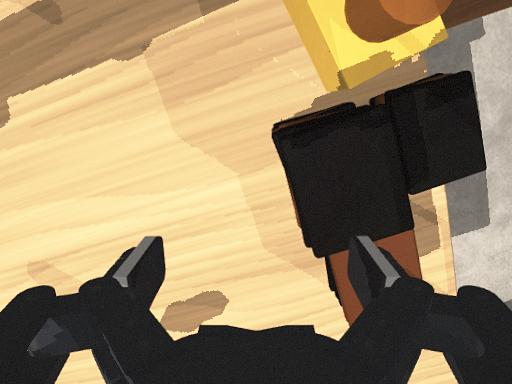

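The move was refused, so the arm hasn't moved. This wrist view shows only bench clutter and the fingers. I'll give every key in each row.

```bash
python3 -m handwheel '[{"x":40,"y":-25,"z":0,"roll":-0.16},{"x":45,"y":-30,"z":0,"roll":-0.16},{"x":45,"y":-35,"z":0,"roll":-0.16},{"x":45,"y":-35,"z":0,"roll":-0.16},{"x":45,"y":-35,"z":0,"roll":-0.16},{"x":45,"y":-35,"z":0,"roll":-0.16},{"x":45,"y":-35,"z":0,"roll":-0.16},{"x":45,"y":-36,"z":0,"roll":-0.16},{"x":0,"y":0,"z":0,"roll":0}]' 1 30
python3 look.py w1 rack driver_red driver_yellow driver_blue slide_knob
```

```text
time_s: 2.78
ee_pos: [0.5185, 0.2545, 0.4048]
tcp_rot: [0.003, 0.713, 0.702, -0.0]
force: [-0.4, -0.2, -0.7]
opening: 0.999
gripper_force: 0.0
rack [(array([116.1, 252.4]), 0.66)]
driver_red [(array([115.6, 252.3]), 0.72), (array([ 25.3, 233.9]), 0.67), (array([118.2, 122.6]), 0.64)]
driver_yellow [(array([129.2, 200.9]), 0.96)]
driver_blue [(array([110.3, 304.5]), 0.82)]
slide_knob [(array([283.8, 317.1]), 0.97)]
2.775 [0.5185 0.2545 0.4048] [ 0.0027  0.7126  0.7016 -0.0004]
```

View pics/w1.png

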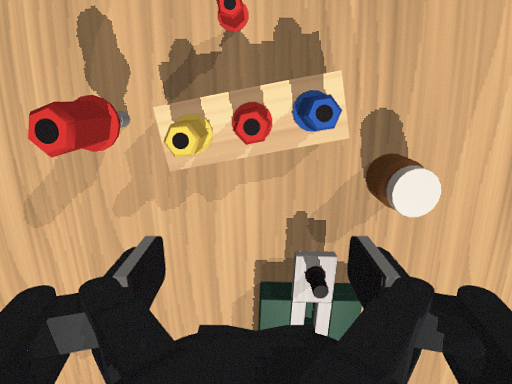

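The wrist view shows the rack with yellow (135,182), red (125,252) and blue (110,320), and the knob at (280,317). Now I'll move over to the press.

```bash
python3 -m handwheel '[{"x":20,"y":-40,"z":0,"roll":0},{"x":20,"y":-40,"z":0,"roll":0},{"x":0,"y":0,"z":0,"roll":0}]'|head -2
python3 look.py w2 rack driver_red driver_yellow driver_blue slide_knob clamp_seat
python3 -m handwheel '[{"x":10,"y":-45,"z":0,"roll":0},{"x":10,"y":-60,"z":0,"roll":0},{"x":0,"y":-60,"z":0,"roll":0},{"x":0,"y":0,"z":0,"roll":0}]'|head -2
python3 look.py w3 slide_knob clamp_seat mark punch_tip press
```

```text
time_s: 3.45
ee_pos: [0.5558, 0.176, 0.4052]
rack [(array([ 47.3, 220.3]), 0.64)]
driver_red [(array([48.7, 85.4]), 0.9), (array([ 45.3, 218.4]), 0.86)]
driver_yellow [(array([ 56.9, 165.2]), 0.61)]
driver_blue [(array([ 35., 275.]), 0.97)]
slide_knob [(array([222.1, 286. ]), 0.86), (array([299.6, 278.4]), 0.58)]
clamp_seat [(array([299.2, 278.3]), 0.86)]
3.45 [0.5558 0.176  0.4052] [ 0.0017  0.7108  0.7034 -0.0004]
time_s: 4.3
ee_pos: [0.5743, 0.0081, 0.4055]
slide_knob [(array([ 51.1, 268. ]), 0.66)]
clamp_seat [(array([165.7, 262.2]), 0.9)]
mark [(array([228.3, 261.2]), 0.73), (array([201.2, 260.6]), 0.5)]
punch_tip [(array([268.3, 259.7]), 0.75)]
press [(array([200.6, 262. ]), 0.65)]
4.3 [0.5743 0.0081 0.4055] [ 0.002   0.7126  0.7016 -0.0013]
```

View pics/w3.png

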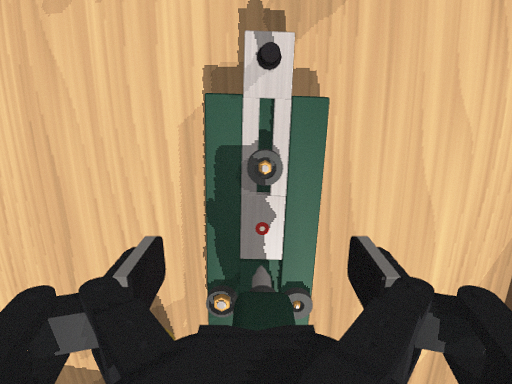

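The wrist view shows the press end-on. The knob is at (55,268), the brass nut in its boss at (167,264), the red mark at (228,262) and the punch at (275,261). Now I'll fuse all views and estimate the nut size.

```bash
cat > m.py <<'E'
from h import *
import json
np.set_printoptions(precision=4,suppress=True)
def L(t):
    z=np.load(t+".npz");return (z["K"],z["D"],z["T"]),json.loads(str(z["res"]))
E
python3 - <<'E'
from m import *
c1,_=L("w1");c2,_=L("w2");c3,_=L("w3");cs,cd=cal("scene"),cal("side")
O={"knob":[(c1,(283.8,317.1)),(c2,(222.1,286)),(c3,(51.1,268))],
"seat":[(c2,(299.2,278.3)),(c3,(165.7,262.2)),(cs,(215.3,251.3)),(cd,(192.3,254))],
"mark":[(c3,(228.3,261.2)),(cs,(200.8,231)),(cd,(205.2,281.6))],
"punch":[(c3,(268.3,259.7)),(cs,(190.7,216.7)),(cd,(207.2,284.4))],
"red":[(c1,(115.6,252.3)),(c2,(45.3,218.4)),(cs,(264.6,366.1))],
"yellow":[(c1,(129.2,200.9)),(c2,(56.9,165.2)),(cs,(245.3,374.1)),(cd,(176.9,165.7))],
"blue":[(c1,(110.3,304.5)),(c2,(35,275)),(cs,(285.1,360)),(cd,(160.1,191.9))],
"rack":[(c1,(116.1,252.4)),(c2,(47.3,220.3)),(cs,(267.1,368.2)),(cd,(168.1,175.3))]}
Z=dict(knob=.066,seat=.046,mark=.042,punch=.056,red=.012,yellow=.012,blue=.012,rack=0)
for k,v in O.items():
    x,r=tri([ray(*q) for q in v]);print(k,x,np.round(r,4),[atz(*q,Z[k])[:2] for q in v])
im=cv2.imread("pics/w3.png")[140:190,238:290]
h=cv2.cvtColor(im,cv2.COLOR_BGR2HSV);m=((h[...,0]>8)&(h[...,0]<32)&(h[...,1]>90)&(h[...,2]>90)).astype(np.uint8)
n,l,st,ce=cv2.connectedComponentsWithStats(m);print(st[1:],ce[1:])
d=np.linalg.norm(c3[2][:3,3]-np.array([.58,.01,.054]));print("mm/px",d/c3[0][0,0]*1000)
cv2.imwrite("pics/nut.png",cv2.resize(cv2.imread("pics/w3.png")[140:320,190:330],None,fx=4,fy=4,interpolation=cv2.INTER_CUBIC)[:600])
E
```

```text
knob [0.5858 0.1258 0.0669] [0.0015 0.0015 0.001 ] [array([0.5847, 0.1263]), array([0.5864, 0.1238]), array([0.5867, 0.1266])]
seat [0.5808 0.01   0.0392] [0.0013 0.0024 0.0053 0.005 ] [array([0.5814, 0.0139]), array([0.5812, 0.0139]), array([0.5866, 0.0081]), array([0.5702, 0.0056])]
mark [ 0.5833 -0.0688  0.0373] [0.0068 0.0068 0.0126] [array([ 0.5799, -0.0603]), array([ 0.5794, -0.0638]), array([ 0.5891, -0.0805])]
punch [ 0.5791 -0.1049  0.055 ] [0.0013 0.0049 0.0039] [array([ 0.5778, -0.1041]), array([ 0.5835, -0.1074]), array([ 0.576 , -0.1025])]
red [0.5139 0.3054 0.0037] [0.0048 0.0039 0.0086] [array([0.5127, 0.3103]), array([0.5147, 0.308 ]), array([0.5205, 0.2973])]
yellow [0.4557 0.2931 0.0051] [0.0041 0.0052 0.0037 0.0056] [array([0.4533, 0.2957]), array([0.4555, 0.297 ]), array([0.4614, 0.2899]), array([0.455 , 0.2792])]
blue [0.5743 0.314  0.006 ] [0.0022 0.0056 0.0054 0.0025] [array([0.572 , 0.3159]), array([0.5762, 0.3181]), array([0.5755, 0.309 ]), array([0.5685, 0.3018])]
rack [0.5135 0.3081 0.0015] [0.0015 0.0021 0.0053 0.0056] [array([0.5127, 0.3092]), array([0.5154, 0.3078]), array([0.5164, 0.3038]), array([0.512 , 0.3161])]
[[ 21  20  13  15 102]] [[26.7647 26.5196]]
mm/px 1.0532824542804018
```

View pics/nut.png

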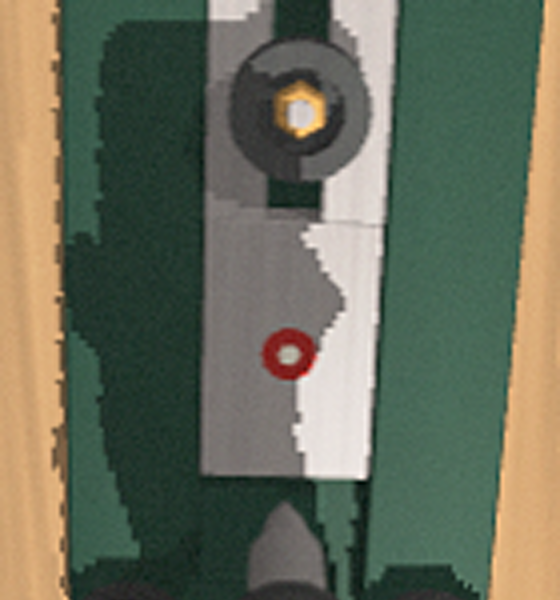

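The upscaled crop shows the nut about 13 px across its flats inside a 35.5 px (38 mm) boss. That makes it the 13 mm nut, so the yellow driver should fit. The mark is at about (228.4,262.2) and the punch tip at about (265.5,262), roughly 42 mm apart. I'll grasp the knob.

```bash
python3 -m handwheel '[{"x":6,"y":58,"z":0,"roll":-0.015},{"x":6,"y":60,"z":0,"roll":0},{"x":0,"y":0,"z":-50,"roll":0},{"x":0,"y":0,"z":-50,"roll":0},{"x":0,"y":0,"z":-50,"roll":0},{"x":0,"y":0,"z":-32,"roll":0},{"x":0,"y":0,"z":0,"roll":0}]'
python3 -m handwheel '[{"x":0,"y":0,"z":0,"roll":0},{"x":0,"y":0,"z":0,"roll":0},{"x":0,"y":0,"z":0,"roll":0},{"x":0,"y":0,"z":0,"roll":0}]' 0 40
```

```text
time_s: 5.48
ee_pos: [0.5849, 0.1348, 0.2196]
tcp_rot: [-0.002, 0.713, 0.701, -0.003]
force: [-0.4, 0.7, 0.4]
opening: 0.998
gripper_force: 0.0
time_s: 5.98
ee_pos: [0.5883, 0.1332, 0.224]
tcp_rot: [0.002, 0.714, 0.7, 0.002]
force: [4.1, 0.6, -2.1]
opening: 0.148
gripper_force: 21.4
```

```bash
python3 -m handwheel '[{"x":0,"y":-5,"z":0,"roll":0},{"x":0,"y":-8,"z":0,"roll":0},{"x":0,"y":-8,"z":0,"roll":0},{"x":0,"y":-8,"z":0,"roll":0},{"x":-1,"y":-8,"z":0,"roll":0},{"x":0,"y":-3,"z":0,"roll":0},{"x":0,"y":0,"z":0,"roll":0},{"x":0,"y":0,"z":0,"roll":0}]'
python3 - <<'E'
from h import *
a=optics.capture("side");save("pics/b2.png",cv2.resize(a[120:280,150:350],None,fx=4,fy=3.75)[:600])
E
```

```text
time_s: 6.98
ee_pos: [0.5867, 0.092, 0.2239]
tcp_rot: [0.002, 0.714, 0.7, 0.001]
force: [3.5, 1.4, 6.0]
opening: 0.135
gripper_force: 31.4
```

View pics/b2.png

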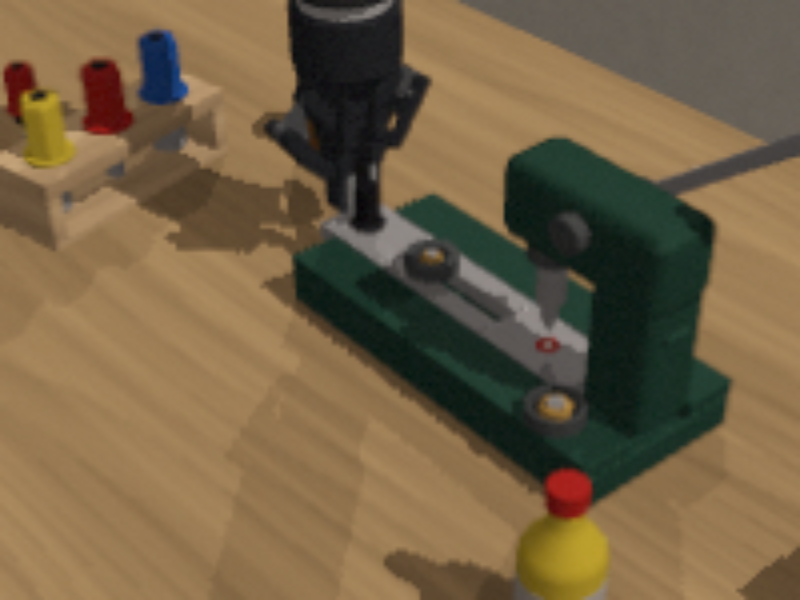

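The side view shows the mark now just below the punch tip in the picture (crop (345,547) against the tip at (325,548)). I'll release, rise and look from above.

```bash
python3 -m handwheel '[{"x":0,"y":0,"z":0,"roll":0},{"x":0,"y":0,"z":0,"roll":0},{"x":0,"y":0,"z":0,"roll":0},{"x":0,"y":0,"z":30,"roll":0},{"x":0,"y":0,"z":50,"roll":0},{"x":-2,"y":-40,"z":50,"roll":0},{"x":-2,"y":-45,"z":50,"roll":0},{"x":0,"y":0,"z":0,"roll":0},{"x":0,"y":0,"z":0,"roll":0}]' 1
python3 look.py w4 slide_knob clamp_seat mark punch_tip
python3 - <<'E'
from m import *
c,r=L("w4")
for k,z in dict(slide_knob=.066,clamp_seat=.046,mark=.042,punch_tip=.056).items():
    print(k,[atz(c,p,z)[:2] for p in r[k]])
im=cv2.imread("pics/w4.png");h=cv2.cvtColor(im,cv2.COLOR_BGR2HSV)
m=(((h[...,0]<8)|(h[...,0]>172))&(h[...,1]>130)).astype(np.uint8)
n,l,st,ce=cv2.connectedComponentsWithStats(m)
for s,q in zip(st[1:],ce[1:]): 
    if s[4]>20: print(s,q,atz(c,q[::-1],.042))
cv2.imwrite("pics/w4c.png",cv2.resize(im[150:300,180:340],None,fx=4,fy=4,interpolation=cv2.INTER_CUBIC))
E
```

```text
time_s: 8.15
ee_pos: [0.5815, 0.0127, 0.3972]
tcp_rot: [-0.001, 0.714, 0.7, -0.0]
force: [0.2, 0.7, 0.3]
opening: 1.004
gripper_force: 0.0
slide_knob [(array([106.1, 259.4]), 0.97)]
clamp_seat []
mark [(array([270.6, 256.5]), 0.94)]
punch_tip [(array([276.5, 257.6]), 0.55), (array([268.3, 256.5]), 0.27)]
8.15 [0.5815 0.0127 0.3972] [-0.001   0.7139  0.7003 -0.0003]
slide_knob [array([0.5844, 0.0786])]
clamp_seat []
mark [array([ 0.5786, -0.1079])]
punch_tip [array([ 0.5799, -0.1072]), array([ 0.5788, -0.0967])]
[250 264  12  11  85] [255.4941 269.1294] [ 0.5775 -0.1059  0.042 ]
```

View pics/w4c.png

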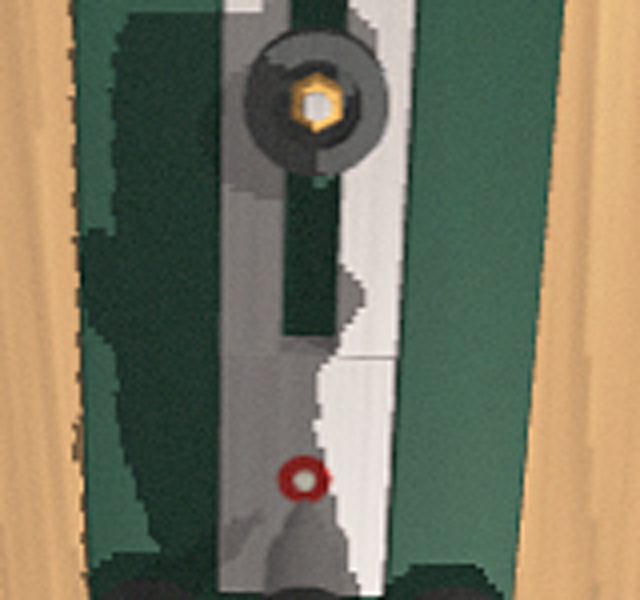

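The crop shows the mark at about (269.6,256) with the tip silhouette ending just below it at about (274.6,256). I'll cross-check with the side-view picks.

Run:
```python
from m import *
c,_=L("w4");cd=cal("side")
print("wrist",atz(c,(269.6,255.7),.042)[:2],atz(c,(274.6,255.8),.056)[:2], "nut",atz(c,(150+103.5/4-.5,180+317/4-.5),.054)[:2])
c3,_=L("w3");print("w3 nut",atz(c3,(140+112.5/4-.5,190+300/4-.5),.054)[:2],"tip",atz(c3,(140+500/4-.5,190+288/4-.5),.056)[:2],"mark",atz(c3,(228.1,261.8),.042)[:2])
b=optics.capture("side");h=cv2.cvtColor(b,cv2.COLOR_RGB2HSV)
m=(((h[...,0]<8)|(h[...,0]>172))&(h[...,1]>110)).astype(np.uint8);m[:195]=0;m[225:]=0;m[:,:270]=0;m[:,305:]=0
n,l,st,ce=cv2.connectedComponentsWithStats(m);print(st[1:],ce[1:])
mk=(120+345.5/3.75-.5,150+547/4-.5);tp=(120+326/3.75-.5,150+548.5/4-.5)
print("side",mk,tp,atz(cd,mk,.042)[:2],atz(cd,tp,.056)[:2])
a=optics.capture("scene")
A=cv2.resize(a[175:215,195:245],None,fx=8,fy=8,interpolation=cv2.INTER_CUBIC);B=cv2.resize(b[190:230,265:315],None,fx=8,fy=8,interpolation=cv2.INTER_CUBIC)
save("pics/ab.png",np.hstack([A,B]))
```

```text
wrist [ 0.5777 -0.1065] [ 0.5779 -0.1047] nut [0.5828 0.0093]
w3 nut [0.5835 0.0134] tip [ 0.5799 -0.0992] mark [ 0.5806 -0.06  ]
[[284 210   6   4  14]] [[286.3571 211.7143]]
side (211.63333333333333, 286.25) (206.43333333333334, 286.625) [ 0.5792 -0.1068] [ 0.5823 -0.1042]
```

View pics/ab.png

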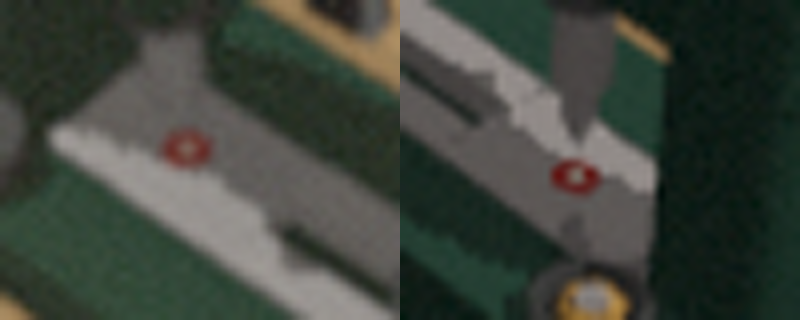

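Estimates range from about 1 mm short to 2 mm past. I'll do one enhanced close-up of all three views to settle it.

Run:
```python
from h import *
def cap(n): return np.mean([optics.capture(n).astype(float) for _ in range(6)],0)
a,b,w=cap("scene"),cap("side"),cap("wrist")
P=[]
for im,r,c in((a,178,205),(b,194,274),(w,259,244)):
    q=im[r:r+24,c:c+24]; lo,hi=np.percentile(q,1),np.percentile(q,90)
    q=(np.clip((q-lo)/(hi-lo),0,1)**.7*255).astype(np.uint8)
    q=cv2.resize(q,None,fx=11,fy=11,interpolation=cv2.INTER_CUBIC)
    P.append(q)
save("pics/abc.png",np.hstack(P))
```

```text
(no output)
```

View pics/abc.png

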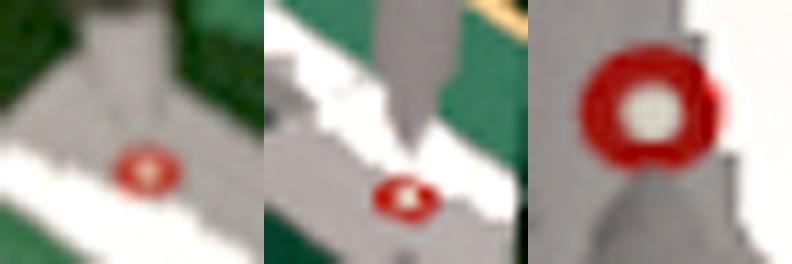

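Run:
```python
from m import *
c,_=L("w4");cs,cd=cal("scene"),cal("side")
M=np.array([.5785,-.1065,.042]);ax=np.array([.03,1,0])
for n,k in(("scene",cs),("side",cd),("w4",c)):
    for d in(-.002,0,.002):
        print(n,d,(proj(k,M+[0,0,.014]+ax*d)-proj(k,M))*11)
```

```text
scene -0.002 [-40.4489 -11.7833]
scene 0 [-36.4166  -5.56  ]
scene 0.002 [-32.3773   0.6742]
side -0.002 [-42.0207   8.865 ]
side 0 [-46.2018   2.7647]
side 0.002 [-50.3729  -3.321 ]
w4 -0.002 [87.5634 -0.54  ]
w4 0 [70.4893 -0.2717]
w4 0.002 [53.3509 -0.0024]
```

Weighing the views, the slide is about 1 mm too far in. I'll regrip the knob and draw it out by 1 mm.

```bash
python3 -m handwheel '[{"x":2,"y":36,"z":-20,"roll":0},{"x":2,"y":36,"z":-40,"roll":0},{"x":0,"y":0,"z":-50,"roll":0},{"x":0,"y":0,"z":-40,"roll":0},{"x":0,"y":0,"z":-24,"roll":0},{"x":0,"y":0,"z":0,"roll":0},{"x":0,"y":0,"z":0,"roll":0}]'|head -4
python3 -m handwheel '[{"x":0,"y":0,"z":0,"roll":0},{"x":0,"y":0,"z":0,"roll":0},{"x":0,"y":0,"z":0,"roll":0},{"x":0,"y":0,"z":0,"roll":0},{"x":0,"y":0,"z":0,"roll":0},{"x":0,"y":0,"z":0,"roll":0}]' 0 40
python3 -m handwheel '[{"x":0,"y":0.6,"z":0,"roll":0},{"x":0,"y":0.7,"z":0,"roll":0},{"x":0,"y":0,"z":0,"roll":0},{"x":0,"y":0,"z":0,"roll":0}]'|head -5; python3 -c "
from h import *
print(read_state()['ee_pos'])"
```

```text
time_s: 10.28
ee_pos: [0.5867, 0.0844, 0.2251]
tcp_rot: [0.001, 0.714, 0.7, 0.001]
force: [0.0, 0.5, 0.3]
time_s: 11.02
ee_pos: [0.5867, 0.0845, 0.2245]
tcp_rot: [0.001, 0.714, 0.7, 0.001]
force: [2.3, -1.3, 0.5]
opening: 0.184
gripper_force: 39.6
time_s: 11.52
ee_pos: [0.5867, 0.0848, 0.2244]
tcp_rot: [0.001, 0.714, 0.7, 0.0]
force: [4.9, -2.5, 0.2]
opening: 0.189
[0.58670254 0.08481425 0.22442618]
```

```bash
python3 -m handwheel '[{"x":0,"y":0.7,"z":0,"roll":0},{"x":0,"y":0,"z":0,"roll":0},{"x":0,"y":0,"z":0,"roll":0}]'|sed -n 2,4p; python3 -m handwheel '[{"x":0,"y":0,"z":0,"roll":0},{"x":0,"y":0,"z":0,"roll":0},{"x":0,"y":0,"z":0,"roll":0},{"x":0,"y":0,"z":30,"roll":0},{"x":0,"y":0,"z":50,"roll":0},{"x":-3,"y":-36,"z":50,"roll":0},{"x":-2,"y":-36,"z":45,"roll":0},{"x":0,"y":0,"z":0,"roll":0},{"x":0,"y":0,"z":0,"roll":0}]' 1 | head -2
cat > mk.py <<'E'
from m import *
im=np.mean([optics.capture("wrist").astype(float) for _ in range(4)],0).astype(np.uint8)
c=cal("wrist"); np.savez("w5.npz",K=c[0],D=c[1],T=c[2],res="{}"); save("pics/w5.png",im)
h=cv2.cvtColor(im,cv2.COLOR_RGB2HSV)
m=(((h[...,0]<8)|(h[...,0]>172))&(h[...,1]>130)).astype(np.uint8)
n,l,st,ce=cv2.connectedComponentsWithStats(m)
for s,q in zip(st[1:],ce[1:]):
    if s[4]>20: print("mark",s,q,atz(c,q[::-1],.042))
m=((h[...,0]>8)&(h[...,0]<32)&(h[...,1]>90)&(h[...,2]>90)).astype(np.uint8);m[:145]=0;m[210:]=0;m[:,:230]=0;m[:,300:]=0
n,l,st,ce=cv2.connectedComponentsWithStats(m);print("nut",st[1:],ce[1:])
# intensity column through tip
g=cv2.cvtColor(im,cv2.COLOR_RGB2GRAY); j=int(round(q[0])); print(j,g[262:284,j-1:j+2].mean(1).astype(int), im[262:284,j,0])
print("knob",finder.spot_point("wrist","slide_knob")[:1],read_state()["ee_pos"])
E
python3 mk.py
```

```text
ee_pos: [0.5867, 0.0851, 0.2244]
tcp_rot: [0.002, 0.714, 0.7, 0.0]
force: [4.8, -3.8, 1.0]
time_s: 13.02
ee_pos: [0.5806, 0.0153, 0.3982]
mark [251 267  13  11  85] [256.8118 271.7765] [ 0.5781 -0.1078  0.042 ]
nut [[254 171  14  15 103]] [[260.4078 177.7767]]
257 [114 115 114 110  87  58  60  74 128 167 172 164 132  84  61  73  88  94
  97  97  97  97] [120 120 120 118 122 127 127 131 155 176 178 174 159 137 123 109  95  98
 103 103 102 101]
knob [{'point': [108.7, 261.8], 'p': 0.66}] [0.5807 0.0159 0.3973]
```

Run:
```python
from m import *
for t,j0 in(("w4",256),("w5",257)):
    im=cv2.imread(f"pics/{t}.png");h=cv2.cvtColor(im,cv2.COLOR_BGR2HSV)
    m=((h[...,0]>8)&(h[...,0]<32)&(h[...,1]>90)&(h[...,2]>90)).astype(np.uint8);m[:145]=0;m[210:]=0;m[:,:230]=0;m[:,300:]=0
    n,l,st,ce=cv2.connectedComponentsWithStats(m);k=1+st[1:,4].argmax();c,_=L(t)
    M=(((h[...,0]<8)|(h[...,0]>172))&(h[...,1]>130));ys,xs=np.where(M&(np.arange(384)[:,None]>255)&(np.arange(384)[:,None]<290)&(abs(np.arange(512)-256)<14))
    # white dot centroid (bright inside ring)
    sub=im[ys.min()+2:ys.max()-1,xs.min()+2:xs.max()-1].astype(float)[...,1];w=np.clip(sub-90,0,None);yy,xx=np.mgrid[0:sub.shape[0],0:sub.shape[1]]
    d=(ys.min()+2+(w*yy).sum()/w.sum(),xs.min()+2+(w*xx).sum()/w.sum())
    print(t,"nut",atz(c,ce[k][::-1],.054)[:2],"dot",d,atz(c,d,.042)[:2],"ring",ys.min(),ys.max(),xs.min(),xs.max())
    print((im[264:284,j0-3:j0+4,2].astype(int)-im[264:284,j0-3:j0+4,1]).T[1:6])
```

```text
w4 nut [0.5831 0.0101] dot (np.float64(269.8206845238095), np.float64(255.69791666666666)) [ 0.5777 -0.1068] ring 264 274 250 261
[[ 71  91  93  80  37   6   7  26  54  94  93  47   8   6   4   1   4   5
    3   3]
 [ 88  95  97  63  20   4   5   6  28 103  72  21   4   5   5   4   5   3
    4   0]
 [ 88  96  96  55  16   2   5   1  17  99  65  15   0   6   4   4   7   3
    6   4]
 [ 79  96  96  69  21   0   3  10  37 101  82  40   7   5   5   6   5   5
    4   6]
 [ 56  96  91  91  54  26  24  40  88  93 100  46   6   2   3   7   5   4
    6   7]]
w5 nut [0.5836 0.0087] dot (np.float64(272.0263157894737), np.float64(256.8719298245614)) [ 0.5782 -0.1081] ring 267 277 251 263
[[ 5 10 40 88 92 83 55 25 16 23 48 90 91 74 26  3  4  5  5  4]
 [ 5 14 45 96 93 78 31  7  4  7 29 71 85 60 22  4  3  4  4  4]
 [ 6 14 49 96 92 79 24  3  4  7 29 64 87 47  9  4  4  5  3  4]
 [ 5 11 44 95 94 82 36  8  4 12 36 75 88 64 20  4  5  5  5  4]
 [ 3  8 38 90 93 91 69 34 25 37 58 89 90 70 24  4  4  5  5  4]]
```

The slide moved only about 0.1 mm; the rest was compliance. I'll nudge it again with a bit more travel.

```bash
python3 -m handwheel '[{"x":3,"y":36,"z":-20,"roll":0},{"x":3,"y":33,"z":-40,"roll":0},{"x":0,"y":0,"z":-50,"roll":0},{"x":0,"y":0,"z":-40,"roll":0},{"x":0,"y":0,"z":-23,"roll":0},{"x":0,"y":0,"z":0,"roll":0}]'|sed -n 2p
python3 -m handwheel '[{"x":0,"y":0,"z":0,"roll":0},{"x":0,"y":0,"z":0,"roll":0},{"x":0,"y":0,"z":0,"roll":0},{"x":0,"y":0,"z":0,"roll":0},{"x":0,"y":0,"z":0,"roll":0}]' 0 40|sed -n '2p;4p'
python3 -m handwheel '[{"x":0,"y":1.4,"z":0,"roll":0},{"x":0,"y":1.4,"z":0,"roll":0},{"x":0,"y":0,"z":0,"roll":0}]'|sed -n '2p;4p'
python3 -m handwheel '[{"x":0,"y":0,"z":0,"roll":0},{"x":0,"y":0,"z":0,"roll":0},{"x":0,"y":0,"z":0,"roll":0},{"x":0,"y":0,"z":30,"roll":0},{"x":0,"y":0,"z":50,"roll":0},{"x":-3,"y":-36,"z":50,"roll":0},{"x":-2,"y":-36,"z":45,"roll":0},{"x":0,"y":0,"z":0,"roll":0},{"x":0,"y":0,"z":0,"roll":0}]' 1 | head -2
python3 mk.py
```

```text
ee_pos: [0.5855, 0.0841, 0.2231]
ee_pos: [0.5871, 0.0835, 0.2268]
force: [-0.8, -0.1, 5.6]
ee_pos: [0.5871, 0.0846, 0.2268]
force: [-2.1, -2.0, 5.9]
time_s: 16.15
ee_pos: [0.5818, 0.015, 0.4003]
mark [250 265  12  11  84] [255.5952 270.0357] [ 0.5779 -0.1069  0.042 ]
nut [[253 171  13  14 105]] [[259.1143 177.0476]]
256 [116 114  96  65  58  68 104 149 171 167 147 103  58  64  81  92  97  96
  99  99  98  99] [121 121 122 124 125 129 146 167 177 175 166 144 124 121 109  96  99 103
 103 103 101 104]
knob [{'point': [108.3, 262.0], 'p': 0.92}] [0.5818 0.0157 0.3993]
```

The slide moved about 1.2 mm and the mark now lines up with the tip within about 0.5 to 1 mm. Next is the yellow driver: go over the rack, turned so the pads close across it.

```bash
python3 -m handwheel '[{"x":-14,"y":33,"z":0,"roll":-0.17},{"x":-14,"y":33,"z":0,"roll":-0.17},{"x":-14,"y":33,"z":0,"roll":-0.17},{"x":-14,"y":33,"z":0,"roll":-0.17},{"x":-14,"y":33,"z":0,"roll":-0.17},{"x":-14,"y":33,"z":0,"roll":-0.17},{"x":-14,"y":33,"z":0,"roll":-0.17},{"x":-14,"y":33,"z":0,"roll":-0.17},{"x":0,"y":0,"z":0,"roll":0},{"x":0,"y":0,"z":0,"roll":0}]'|head -3
python3 look.py w6 driver_yellow driver_red driver_blue rack
cat > hx.py <<'E'
from m import *
# yellow handle: mask, dark hole centre on the top
for t in sys.argv[1:]:
    c,_=L(t); im=cv2.imread(f"pics/{t}.png");h=cv2.cvtColor(im,cv2.COLOR_BGR2HSV)
    m=((h[...,0]>22)&(h[...,0]<34)&(h[...,1]>165)).astype(np.uint8)
    n,l,st,ce=cv2.connectedComponentsWithStats(m);k=1+st[1:,4].argmax();x,y,w,hh,A=st[k]
    full=cv2.drawContours(np.zeros_like(m),cv2.findContours((l==k).astype(np.uint8),cv2.RETR_EXTERNAL,cv2.CHAIN_APPROX_NONE)[0],-1,1,-1)
    dark=((h[...,2]<70)&(full>0)).astype(np.uint8);n2,l2,s2,c2=cv2.connectedComponentsWithStats(dark);j=1+s2[1:,4].argmax()
    print(t,"blob",st[k],"hole",s2[j],c2[j],atz(c,c2[j][::-1],.116))
    cv2.imwrite(f"pics/{t}y.png",im[y-6:y+hh+6,x-6:x+w+6])
E
python3 hx.py w1 w2 w6
```

```text
time_s: 17.65
ee_pos: [0.47, 0.2779, 0.4004]
tcp_rot: [0.001, 0.995, 0.096, -0.0]
driver_yellow [(array([167.9, 244.7]), 0.85)]
driver_red [(array([117.1, 243.3]), 0.85), (array([236.7, 217.6]), 0.8), (array([115.6, 153.4]), 0.78)]
driver_blue []
rack [(array([ 93.1, 478.3]), 0.54)]
17.65 [0.47   0.2779 0.4004] [ 0.0009  0.9953  0.0965 -0.0002]Traceback (most recent call last):
  File "hx.py", line 8, in <module>
    dark=((h[...,2]<70)&(full>0)).astype(np.uint8);n2,l2,s2,c2=cv2.connectedComponentsWithStats(dark);j=1+s2[1:,4].argmax()
                                                                                                          ~~~~~~~~~~~~~~~^^
ValueError: attempt to get argmax of an empty sequence
```

Run:
```python
import cv2
im=cv2.imread("pics/w1.png");h=cv2.cvtColor(im,cv2.COLOR_BGR2HSV)
print(h[135,168:212].tolist()); print(h[141,181],h[165,100],h[140,230])
```

```text
[[23, 163, 240], [25, 155, 248], [25, 157, 246], [25, 154, 247], [25, 155, 253], [22, 164, 229], [21, 148, 98], [132, 71, 36], [139, 66, 31], [144, 35, 36], [126, 46, 28], [155, 44, 35], [163, 48, 37], [161, 57, 36], [160, 22, 35], [147, 64, 36], [120, 73, 28], [138, 91, 28], [20, 154, 104], [22, 167, 222], [25, 157, 252], [25, 154, 247], [25, 154, 247], [25, 155, 247], [25, 157, 245], [22, 165, 227], [21, 169, 213], [22, 167, 203], [21, 172, 197], [22, 166, 193], [22, 169, 174], [22, 167, 151], [22, 169, 145], [21, 167, 148], [22, 171, 145], [21, 167, 148], [21, 168, 155], [22, 163, 167], [22, 167, 173], [22, 168, 217], [24, 162, 246], [25, 150, 249], [25, 159, 246], [25, 161, 243]]
[165  28  36] [ 16 116 197] [ 16 102 224]
```

```bash
cat > hx.py <<'E'
from m import *
for t in sys.argv[1:]:
    c,r=L(t); im=cv2.imread(f"pics/{t}.png");h=cv2.cvtColor(im,cv2.COLOR_BGR2HSV)
    y=((h[...,0]>=20)&(h[...,0]<34)&(h[...,1]>140)).astype(np.uint8)
    n,l,st,ce=cv2.connectedComponentsWithStats(y);k=1+st[1:,4].argmax()
    cs=cv2.findContours((l==k).astype(np.uint8),cv2.RETR_EXTERNAL,cv2.CHAIN_APPROX_NONE)[0]
    full=cv2.drawContours(np.zeros_like(y),cs,-1,1,-1)
    d=((h[...,2]<60)&(full>0)).astype(np.uint8);n,l2,s2,c2=cv2.connectedComponentsWithStats(d);j=1+s2[1:,4].argmax();hc=c2[j]
    top=((h[...,0]>=23)&(h[...,0]<34)&(h[...,2]>232)&(full>0)).astype(np.uint8)|(l2==j)
    top=cv2.morphologyEx(top,cv2.MORPH_CLOSE,np.ones((3,3),np.uint8))
    n,l3,s3,c3=cv2.connectedComponentsWithStats(top);q=l3[int(hc[1]),int(hc[0])]
    ct=cv2.findContours((l3==q).astype(np.uint8),cv2.RETR_EXTERNAL,cv2.CHAIN_APPROX_NONE)[0][0][:,0,:]
    P=np.array([atz(c,p[::-1].astype(float),.116)[:2] for p in ct]);C=atz(c,hc[::-1],.116)[:2]
    A=np.radians(np.arange(0,180,5));W=np.array([np.ptp(P@[np.cos(a),np.sin(a)]) for a in A])*1000
    ph=np.angle((W*np.exp(1j*6*A)).sum())/6
    print(t,"full",st[k],"hole",s2[j,2:],hc,"ctr",C,"top",s3[q],"widths15",W[::3].round(1),"flat normal deg",np.degrees(ph)+30)
E
python3 hx.py w1 w2 w6
```

```text
w1 full [ 164  114   49   43 1341] hole [ 15  16 189] [180.0106 140.4603] ctr [0.4537 0.2955] top [166 127  30  28 654] widths15 [24.4 24.2 22.6 23.3 24.6 24.3 22.5 25.2 27.  26.8 24.9 24.4] flat normal deg 34.020868940863565
w2 full [ 111   24   59   50 1848] hole [ 16  18 230] [127.6043  41.4522] ctr [0.4549 0.2954] top [113  28  31  30 646] widths15 [24.4 24.1 22.4 22.6 23.2 22.2 21.9 24.3 25.4 24.9 23.  23.6] flat normal deg 31.53663004140072
w6 full [ 221  162   39   50 1303] hole [ 16  15 177] [237.5593 195.8701] ctr [0.4572 0.2911] top [225 182  29  28 591] widths15 [24.5 24.  22.6 23.4 24.6 24.1 22.6 24.8 26.8 26.9 25.6 24.2] flat normal deg 34.82413970184707
```

```bash
python3 -m handwheel '[{"x":-8,"y":8,"z":-35,"roll":-0.05},{"x":-7,"y":8,"z":-35,"roll":-0.05},{"x":0,"y":0,"z":0,"roll":0},{"x":0,"y":0,"z":0,"roll":0}]'|head -3
python3 look.py w7 driver_yellow; python3 hx.py w7
python3 - <<'E'
from m import *
H={"w1":(140.46,180.01),"w2":(41.45,127.60),"w6":(195.87,237.56)}
print(tri([ray(L(t)[0],p) for t,p in H.items()]))
E
```

```text
time_s: 18.4
ee_pos: [0.456, 0.2937, 0.3323]
tcp_rot: [-0.0, 0.999, 0.046, 0.001]
driver_yellow [(array([176.2, 258.5]), 0.92)]
18.4 [0.456  0.2937 0.3323] [-0.0002  0.999   0.0457  0.0012]
w7 full [ 235  165   50   68 2258] hole [ 22  21 335] [260.5254 212.2418] ctr [0.4569 0.2919] top [244 193  38  36 864] widths15 [23.3 23.7 22.7 23.9 24.9 24.9 23.7 23.7 23.  22.6 22.2 22.6] flat normal deg 34.59686936091186
(array([0.4551, 0.294 , 0.1154]), [0.002096025601159739, 0.0014999122285859734, 0.003438170072919911])
```

```bash
python3 -m handwheel '[{"x":0,"y":-1,"z":-40,"roll":0},{"x":0,"y":0,"z":-30,"roll":0},{"x":0,"y":0,"z":-12,"roll":0},{"x":0,"y":0,"z":0,"roll":0}]'
python3 -m handwheel '[{"x":0,"y":0,"z":0,"roll":0},{"x":0,"y":0,"z":0,"roll":0},{"x":0,"y":0,"z":0,"roll":0},{"x":0,"y":0,"z":0,"roll":0},{"x":0,"y":0,"z":0,"roll":0}]' 0 50
```

```text
time_s: 19.0
ee_pos: [0.4554, 0.2932, 0.2493]
tcp_rot: [-0.0, 0.999, 0.046, 0.0]
force: [0.3, -0.2, -0.2]
opening: 0.998
gripper_force: 0.0
time_s: 19.62
ee_pos: [0.4554, 0.293, 0.2497]
tcp_rot: [-0.0, 0.999, 0.046, 0.0]
force: [-0.7, -1.9, 5.8]
opening: 0.323
gripper_force: 49.7
```

The opening is 27.5 mm, so the pads are on the handle flats. I'll lift the driver and carry it near the nut, offset so the wrist camera sees the nut.

```bash
python3 -m handwheel '[{"x":0,"y":0,"z":20,"roll":0},{"x":0,"y":0,"z":45,"roll":0},{"x":0,"y":0,"z":45,"roll":0},{"x":10,"y":-45,"z":0,"roll":-0.022},{"x":15,"y":-47,"z":0,"roll":-0.022},{"x":15,"y":-47,"z":0,"roll":-0.022},{"x":15,"y":-47,"z":0,"roll":-0.022},{"x":15,"y":-47,"z":0,"roll":-0.022},{"x":13,"y":-48,"z":0,"roll":-0.02},{"x":0,"y":0,"z":0,"roll":0},{"x":0,"y":0,"z":0,"roll":0}]'
python3 look.py w8 driver_yellow clamp_seat mark slide_knob
cat > nut.py <<'E'
from m import *
t=sys.argv[1];c,_=L(t);s=read_state()
im=cv2.imread(f"pics/{t}.png");h=cv2.cvtColor(im,cv2.COLOR_BGR2HSV)
m=((h[...,0]>8)&(h[...,0]<34)&(h[...,1]>90)&(h[...,2]>80)).astype(np.uint8)
n,l,st,ce=cv2.connectedComponentsWithStats(m)
for a,b in zip(st[1:],ce[1:]):
    if 60<a[4]<6000: print(a,b.round(1),atz(c,b[::-1],.054)[:2])
E
python3 nut.py w8
```

```text
time_s: 21.0
ee_pos: [0.5377, 0.013, 0.3582]
tcp_rot: [-0.001, 1.0, -0.019, -0.001]
force: [1.0, 0.0, -0.9]
opening: 0.322
gripper_force: 50.0
driver_yellow [(array([199.9, 257.6]), 0.57), (array([123.3, 310.6]), 0.52)]
clamp_seat []
mark [(array([127.6, 388.6]), 0.76), (array([33.7, 37.2]), 0.24)]
slide_knob [(array([126. , 176.6]), 0.67)]
21.0 [0.5377 0.013  0.3582] [-0.0006  0.9998 -0.019  -0.0008]
[450  73  12  10  84] [454.9  77.6] [ 0.6215 -0.1596]
[254 119  17  16 142] [261.9 126. ] [0.5839 0.0085]
[109 312  20  24 177] [117.8 324.3] [0.3804 0.1704]
[384 312  20  24 217] [393.3 323.2] [ 0.3722 -0.1268]
[111 338  51  46 352] [141.4 358.8] [0.3325 0.1519]
[352 338  50  46 348] [369.7 358.1] [ 0.3253 -0.1053]
```

Run:
```python
from m import *
t="w8";c,_=L(t);s=read_state();q=s["tcp_rot"];R=cv2.Rodrigues(2*np.arccos(q[0])*np.array(q[1:])/np.linalg.norm(q[1:]))[0]
T=np.array(s["ee_pos"])
for d in(.134,.188,.238): print(d,proj(c,T+R@[0,0,d]))
im=cv2.imread(f"pics/{t}.png");h=cv2.cvtColor(im,cv2.COLOR_BGR2HSV)
m=((h[...,0]>=18)&(h[...,0]<34)&(h[...,1]>135)).astype(np.uint8)
n,l,st,ce=cv2.connectedComponentsWithStats(m)
for a,b in zip(st[1:],ce[1:]):
    if a[4]>150: print(a,b.round(1))
k=1+st[1:,4].argmax()
for r in range(st[k,1],st[k,1]+st[k,3],5):
    x=np.where(l[r]==k)[0];print(r,x.min(),x.max(),(x.min()+x.max())/2,end=" | ")
# above the flange: ferrule / socket: print gray profile rows
g=cv2.cvtColor(im,cv2.COLOR_BGR2GRAY)
print()
for r in range(165,225,8): print(r,g[r,215:305:3])
```

```text
0.134 [286.3711 258.0135]
0.188 [229.6406 257.6099]
0.238 [201.0162 257.4035]
[ 220  195   73  118 5443] [254.8 251.3]
[469 232  35  35 343] [480.3 244.1]
[504 264   8  30 157] [508.4 279.3]
195 251 261 256.0 | 200 237 276 256.5 | 205 230 283 256.5 | 210 226 286 256.0 | 215 223 290 256.5 | 220 221 284 252.5 | 225 227 287 257.0 | 230 227 285 256.0 | 235 226 286 256.0 | 240 225 288 256.5 | 245 223 288 255.5 | 250 222 289 255.5 | 255 221 291 256.0 | 260 220 291 255.5 | 265 221 291 256.0 | 270 221 291 256.0 | 275 221 291 256.0 | 280 221 290 255.5 | 285 222 291 256.5 | 290 222 290 256.0 | 295 222 290 256.0 | 300 230 281 255.5 | 305 241 271 256.0 | 310 251 261 256.0 | 
165 [82 86 82 81 82 85 89 90 78 51 57 50 55 53 53 56 56 61 54 55 51 60 57 56
 55 58 56 51 50 53]
173 [93 91 90 91 86 92 90 90 78 57 55 57 56 54 56 54 55 57 57 57 54 54 56 54
 58 55 57 54 56 55]
181 [90 93 89 87 91 88 91 90 89 77 78 56 58 55 55 55 53 57 55 58 51 51 49 56
 60 50 55 49 57 59]
189 [ 85  92  84  86  88  88  85  88  86  86  85 123 134 136 146 150 163 107
  93  86  91  89  91  90  92  85  88  92  89  69]
197 [214 213 213 215 213 211 213 212 215 159 176 227 241 241 240 242 239 214
 199 198 214 214 215 214 214 214 213 214 216 215]
205 [224 204 201 203 203 163 241 239 239 241 241 241 181 160 196 211 239 238
 238 238 238 239 238 194 196 197 197 197 196 197]
213 [226 226 228 189 179 177 177 178 165 163 166 164 159 163 200 199 197 196
 196 198 220 239 238 238 240 211 208 208 205 207]
221 [231 232 185 180 180 163 160 164 166 167 167 163 160 164 201 200 198 197
 199 196 197 197 197 236 238 239 229 228 229 229]
```

Run:
```python
from m import *
t="w8";c,_=L(t);s=read_state();T=np.array(s["ee_pos"])
im=cv2.imread(f"pics/{t}.png")
for r in range(178,200): print(r,im[r,238:276:3].mean(1).astype(int), im[r,256])
mz=T[2]-.2377
for a in (0,30,-30,60,-60): print("rim",a,proj(c,T*[1,1,0]+[.0102*np.cos(np.radians(a)),.0102*np.sin(np.radians(a)),mz]),"flange",proj(c,T*[1,1,0]+[.02*np.cos(np.radians(a)),.02*np.sin(np.radians(a)),mz+.05]))
for r in(184,185,186,187,188,189,194,195):print(r,"x@mouth",atz(c,(r,256),mz)[0],"x@flange",atz(c,(r,256),mz+.05)[0])
```

```text
178 [84 51 55 52 55 50 51 53 53 52 52 52 50] [52 64 39]
179 [86 50 51 53 51 53 41 57 50 50 55 47 54] [40 54 30]
180 [87 86 52 51 55 50 53 56 55 53 54 52 55] [54 65 40]
181 [85 87 88 52 54 53 54 54 54 56 54 54 53] [56 65 42]
182 [88 87 89 45 50 52 50 47 50 52 50 53 53] [50 63 39]
183 [85 83 85 86 73 52 51 53 48 48 53 51 48] [51 64 40]
184 [83 87 85 82 70 88 85 85 48 49 46 85 86] [ 86 105  64]
185 [84 87 87 89 85 82 83 90 84 83 83 82 83] [ 84 105  60]
186 [ 84  86  85  81  83  86 113  93  83  86  81  83  85] [112 123 105]
187 [ 82  86  82  83  92 132 140 155 122  82  81  85  85] [136 140 145]
188 [ 85  81  82  81 131 133 139 151 161  77  82  83  86] [136 138 145]
189 [ 84  82  81  94 131 130 140 147 160 148  82  81  81] [136 140 146]
190 [ 82  84  83 131 131 130 145 151 158 167  76  79  84] [140 145 150]
191 [ 77  78  80 134 130 140 150 155 159 160 103  82  82] [145 149 157]
192 [ 82  83 104 133 132 133 143 152 165 165 147  80  81] [140 141 148]
193 [ 52  57 109 132 129 188 185 220 160 158 169  68  70] [183 183 189]
194 [202 187 143 131 220 174 148 172 210 164 168 119 115] [ 92 162 191
[... 400 characters left out ...]
4444 256.5313]
rim 30 [189.0218 249.7685] flange [199.9236 237.7574]
rim -30 [188.5316 264.5697] flange [198.6829 275.6853]
rim 60 [194.3815 244.6004] flange [213.3899 224.7959]
rim -60 [193.5415 270.114 ] flange [211.3007 289.6457]
184 x@mouth 0.5501039219517968 x@flange 0.5635164025103425
185 x@mouth 0.54939371266052 x@flange 0.5629783265631088
186 x@mouth 0.5486822333248285 x@flange 0.5624392883919787
187 x@mouth 0.5479694770488702 x@flange 0.561899282772447
188 x@mouth 0.5472554368996772 x@flange 0.5613583044518886
189 x@mouth 0.5465401059067717 x@flange 0.5608163481492595
194 x@mouth 0.5429438416438235 x@flange 0.5580917100410903
195 x@mouth 0.5422206170575703 x@flange 0.557543773314423
```

Relative to the driver mouth, the nut is at dx +45.6, dy −4.9 mm. I'll move over it and approach.

```bash
python3 -m handwheel '[{"x":22,"y":-2.5,"z":0,"roll":0},{"x":23,"y":-2.5,"z":0,"roll":0},{"x":0,"y":0,"z":-25,"roll":0},{"x":0,"y":0,"z":-25,"roll":0},{"x":0,"y":0,"z":-8,"roll":0},{"x":0,"y":0,"z":0,"roll":0},{"x":0,"y":0,"z":0,"roll":0}]'
python3 -c "
from h import *
print(read_state()['ee_pos'])"
```

```text
time_s: 22.12
ee_pos: [0.5834, 0.0073, 0.3021]
tcp_rot: [-0.0, 1.0, -0.019, 0.001]
force: [0.7, -0.4, -1.2]
opening: 0.319
gripper_force: 50.0
[0.58344865 0.00729366 0.30214747]
```

```bash
python3 -m handwheel '[{"x":0,"y":0.8,"z":-4,"roll":0},{"x":0,"y":0,"z":-4,"roll":0},{"x":0,"y":0,"z":-3,"roll":0},{"x":0,"y":0,"z":-2,"roll":0},{"x":0,"y":0,"z":0,"roll":0}]'
python3 -c "
from h import *
s=read_state();print(s['ee_pos'],s['force'],s['torque'])"
```

```text
time_s: 22.75
ee_pos: [0.5828, 0.0076, 0.2876]
tcp_rot: [0.0, 1.0, -0.019, -0.0]
force: [0.2, -1.3, -1.4]
opening: 0.323
gripper_force: 50.0
[0.58278265 0.00763414 0.28759914] [ 0.20833543 -1.29908647 -1.42324887] [-0.30190971  0.05759767 -0.0327124 ]
```

It's already 4 mm below the nut's top with no resistance, so it fits. I'll carry on to fully home.

```bash
python3 -m handwheel '[{"x":0,"y":0,"z":-2,"roll":0},{"x":0,"y":0,"z":-2,"roll":0},{"x":0,"y":0,"z":-1,"roll":0},{"x":0,"y":0,"z":0,"roll":0},{"x":0,"y":0,"z":0,"roll":0}]'
python3 -c "
from h import *
s=read_state();print(s['ee_pos'],s['force'],s['torque'])"
```

```text
time_s: 23.38
ee_pos: [0.5829, 0.0075, 0.2837]
tcp_rot: [0.0, 1.0, -0.019, 0.0]
force: [-2.5, -1.9, 5.0]
opening: 0.323
gripper_force: 50.8
[0.58290106 0.0074912  0.28365921] [-2.47145009 -1.85234392  5.00787216] [-0.57017341  0.83765189  0.00677921]
```

```bash
python3 -m handwheel '[{"x":0,"y":0,"z":-0.6,"roll":0},{"x":0,"y":0,"z":0,"roll":0},{"x":0,"y":0,"z":0,"roll":0},{"x":0,"y":0,"z":0,"roll":0}]'|sed -n 2,4p
python3 - <<'E'
from m import *
for n in("scene","side"):
    im=optics.capture(n);c=cal(n)
    for t,z in(("driver_yellow",.046),("clamp_seat",.046),("mark",.042),("glue",0),("jar",0),("tin",0)):
        print(n,t,[(np.round(r["point"],1),round(r["p"],2),atz(c,r["point"],z)[:2]) for r in finder.spot_point(n,t)[:1]])
    h=cv2.cvtColor(im,cv2.COLOR_RGB2HSV)
    print("axis target px",proj(c,[.583,.008,.046]),proj(c,[.583,.008,.15]))
    y=((h[...,0]>=20)&(h[...,0]<34)&(h[...,1]>150)).astype(np.uint8);k=cv2.connectedComponentsWithStats(y);print([(s.tolist(),q.round(1)) for s,q in zip(k[2][1:],k[3][1:]) if s[4]>60][:5])
E
```

```text
ee_pos: [0.5829, 0.0074, 0.2836]
tcp_rot: [0.0, 1.0, -0.019, 0.0]
force: [-2.5, -2.3, 8.3]
scene driver_yellow []
scene clamp_seat [(array([217.1, 252. ]), 0.74, array([0.5899, 0.0128]))]
scene mark [(array([194. , 218.5]), 0.95, array([ 0.5815, -0.1047]))]
scene glue [(array([145.8, 211.9]), 0.86, array([ 0.4253, -0.2707]))]
scene jar [(array([304. , 301.9]), 0.86, array([0.6865, 0.2248]))]
scene tin [(array([161.4, 143.7]), 0.8, array([ 0.5977, -0.3947]))]
axis target px [214.329 252.151] [188.2351 251.18  ]
[([203, 122, 16, 17, 203], array([210.5, 129.9])), ([243, 186, 16, 25, 210], array([248.6, 199.6]))]
side driver_yellow [(array([188.1, 261.6]), 0.56, array([0.5983, 0.0054]))]
side clamp_seat [(array([191.2, 256.8]), 0.96, array([0.5791, 0.0041]))]
side mark [(array([209.9, 286. ]), 0.62, array([ 0.5837, -0.1016]))]
side glue [(array([160.8, 194.7]), 0.57, array([0.5827, 0.3083]))]
side jar [(array([157.9, 230.7]), 0.95, array([0.6802, 0.2404]))]
side tin [(array([282.6, 377.8]), 0.9, array([ 0.5892, -0.3859]))]
axis target px [189.9684 256.8757] [157.7102 256.7761]
[([250, 155, 15, 25, 174], array([255.6, 169. ])), ([279, 257, 23, 23, 432], array([290.2, 268.4])), ([278, 288, 22, 11, 77], array([287.8, 294.3]))]
```

The driver has stopped firmly with its mouth at 46 mm, upright over the seat, and the bystanders have not moved. Handing in.

```bash
python3 -c "
from station import workorder
print(workorder.hand_in())"
```

```text
the job is handed in; nothing more can be done
None
```

I handed the job in: the slide mark is under the punch to within about 1 mm by my camera measurements, and the yellow 13 mm driver, the first one tried, is held upright and fully home on the nut, with the glue bottle, jar and tin left where they were.

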